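# Set up the magnetic stirrer

### The job

Get the magnetic stirrer ready for use: it is stowed standing on its back panel, so tip it over onto its four rubber feet with the plate facing up. Stand the glass beaker upright in the middle of the plate and put the white stir bar into the beaker. Never let the stirrer go over onto its plate or the beaker fall over, set the beaker down rather than dropping it, and leave the Petri dish, the stain bottle and the slide box where they are.

Things in the scene. Friction and masses are not known exactly. Their poses are not given: they have to be found in the camera images.
- stirrer: magnetic stirrer, 160 long (x) x 120 wide (y), 0.6 to 0.9 kg, loose; white plastic, grey lower shell. Origin: middle of its underside, at the soles of its four black rubber feet (18 diameter, at x +-64, y +-46). +z points from feet to plate: feet 0 to 4, housing 4 to 52, steel plate 52 to 58. Starts standing on its flat back panel (+x end), origin 80 above the bench, facing any way.
- plate (a point): centre of the top face of the stirrer's round steel plate (100 diameter, flat; its centre lies 20 from the stirrer's middle towards the back panel). z axis: the plate's outward normal, level at the start. 58 above the bench once the stirrer is on its feet.
- controls (a point): centre of the stirrer's black control panel, the -x end, which is its top end at the start, 160 above the bench; a knob there sticks out 15 more. Pushed up there from the plate side towards the feet side, the stirrer passes its balance at a lean of about 17 degrees and falls onto its feet by itself; the bench is clear all round it. Friction on the bench is 0.5 to 0.7.
- beaker: empty 150 ml glass beaker with white marks, 60 outer diameter (64 over the lip), 80 high, wall 2.5, inner floor 4 above its underside, 0.09 kg, loose, standing on the bench. Origin: centre of the underside, z up.
- stir_bar: white plastic stir bar, an octagonal rod 30 long (along its x) and 10 across its flats, 0.012 kg, lying on the bench. Origin: its centre, 5 above the surface it lies on.
- petri_dish: closed glass Petri dish, 96 diameter, 20 high, with a cream filling. Origin: centre of the underside. Not to be moved.
- stain_bottle: amber glass bottle with a black cap and paper label, 52 diameter, 105 high. Origin: centre of the underside. Not to be moved.
- slide_box: flat wooden box for microscope slides with a brass catch and a paper label, 100 (x) x 85 (y) x 34 high, lying closest to the robot. Origin: centre of the underside. Not to be moved.
There are look-alikes about, which are no part of the job. Of the things that look like the stirrer, take the one that is nearest to the robot's base at the start.

How it is judged:
By the outcome, as a careful person would: the job done as asked, in the order asked, and still so for the second after the job is handed in, with the robot touching nothing.
It also fails if it takes over 67 s, if anything falls off the work surface, if the arm or the gripper's body presses on something with over 40 N, if the wrist force passes 120 N, or if a joint passes its speed limit or range.

### The arm

A 7-joint arm with a two-finger parallel gripper is mounted at the origin on the work surface. World frame = base frame: x ahead of the robot, y to its left, z up, the work surface at z = 0. Lengths are in m, angles in rad, forces in N, time in s.
With the tool pointing down it reaches from about 0.35 to 0.9 m from the base axis. Payload 8.1 kg.
Tool frame: the origin (TCP) lies at the very end of the fingers, on their centre line; the grasp point (between the pads) lies arm.pinch_z behind it (arm.pinch_z is the distance from the TCP to the grasp point, in m); z points along the fingers, y is the line along which they close (so a half turn about z gives the same grasp; the last joint's range is limited). The gripper opens to 85 mm and grips with 20 to 120 N. Pads are 22 mm wide; open, the fingers measure 114 mm over their backs; the gripper's body (76 mm by 85 mm) begins 54 mm behind the grasp point. The pads swing forward as they close: fully open they stand 13 mm farther back than shut.
Start: joints at [1.165, 0.434, 0.025, 1.573, -0.012, 1.134, -0.075], TCP at [0.186, -0.597, 0.231] pointing down, gripper open.
Joint ranges: [-2.62, 2.62], [-0.44, 2.09], [-1.27, 1.32], [0.08, 2.57], [-1.32, 4.46], [0.12, 2], [-2.74, 2.74]. Speed limits (rad/s): [2.22, 2.22, 3.01, 3.01, 3.14, 3.14, 3.14].

### API

Orientations are given as [roll, pitch, yaw] about the fixed x, y, z axes, in that order (R = Rz(yaw) Ry(pitch) Rx(roll)).
In Python, from cell import arm, effector, inverse_kinematics, cams, workorder, monitor gives the robot as it stands. Calls block until the motion is done:
- arm.move_ptp(position, orientation): joint-space move of the TCP to a pose.
- arm.move_straight(position, rot=None, vel=0.15): straight line of the TCP; rot=None keeps the orientation; vel is the mean speed in m/s.
- arm.move_j(angles): joint-space move.
- effector.grip(opening, grip_force=None): finger opening in m; grip_force is the grip in N (None keeps the last); returns when the fingers have stopped.
- arm.sleep(seconds).
- inverse_kinematics(position, orientation): joint angles nearest the present ones, or None.
- cams.camera(name): name is "side" or "top"; returns the picture (420x560x3 uint8, red, green, blue); there is no depth.
- cams.camera_params(name): a dict with "vertical_fov" (degrees; the focal length in pixels is half the picture's height over the tangent of half this angle, whatever the lens; pixels are square), "cx", "cy" (the principal point, pixels), "R" (3x3) and "t" (3): a world point X has camera coordinates R X + t. Camera axes: x right, y down, z forward; pixel columns grow to the right and rows downward; lengths in m; the calibration is good to about 2 mm. A picture is of the moment at which its call begins. camera_params takes no time and is no camera call.
A pose or a line that the arm cannot do raises arm.MotionError and nothing moves.
- workorder.close_job(): hands the job in; it is judged then, once.
Readings, each from a call of its own:
- monitor.get_time(): time.
- monitor.get_q(): joint angles.
- monitor.get_qvel(): joint speeds.
- monitor.get_tau(): joint torques, N m.
- monitor.get_position(): TCP position.
- monitor.get_eef_rot(): TCP orientation.
- monitor.get_contact_force(): force on the tool from outside, world axes, zero at the start.
- monitor.get_torque(): the same for the moment, N m.
- monitor.get_gripper_width(): finger opening in m.
- monitor.get_grasp_force(): force on a finger pad.
Only numpy, scipy, OpenCV 4.12 (cv2) and the standard library are available. Lean on these libraries where they do the work, as an engineer would, in place of code of your own. Each camera call takes 0.05 s, during which the arm holds its last target. There are 200 camera calls.

## Working session

There is one attempt and no reset: what is moved stays moved. The work goes in short steps, each a Python script; the robot and the scene stay as the last script left them, time stands still between calls to the robot, and variables do not carry over. Pictures are saved under pics/ and viewed, at most 10 in all, crops included, and the job is handed in when it is done.

```bash
mkdir -p pics; ls
python3 - <<'E'
from cell import arm,cams,monitor
import cv2,numpy as np
for n in ("side","top"):
    im=cams.camera(n); cv2.imwrite(f"pics/{n}0.png",cv2.resize(im[:,:,::-1],(800,600),interpolation=cv2.INTER_CUBIC)); np.save(n+"0.npy",im)
    p=cams.camera_params(n); print(n,p, (-np.array(p["R"]).T@p["t"]).round(3))
print(arm.pinch_z,monitor.get_eef_rot(),monitor.get_time())
E
```

```text
pics
side {'vertical_fov': 50.478641370716076, 'cx': 279.88921515400904, 'cy': 210.6651399575674, 'R': array([[-0.94315785, -0.33197683,  0.01564151],
       [-0.25858471,  0.70345586, -0.66203006],
       [ 0.20877553, -0.6284435 , -0.74931405]]), 't': array([0.54563024, 0.20176442, 1.16783814])} [0.323 0.773 1.   ]
top {'vertical_fov': 42.683444594777065, 'cx': 273.0754504956144, 'cy': 216.5331645149294, 'R': array([[ 0.00962278, -0.99995319,  0.0010142 ],
       [-0.9778902 , -0.00962233, -0.20889753],
       [ 0.2088975 ,  0.0010184 , -0.97793701]]), 't': array([0.0017097 , 0.60733724, 1.10720407])} [0.363 0.006 1.21 ]
0.0187 [-3.14020826e+00  1.08515110e-04  3.02676310e-01] 0.1
```

View pics/side0.png

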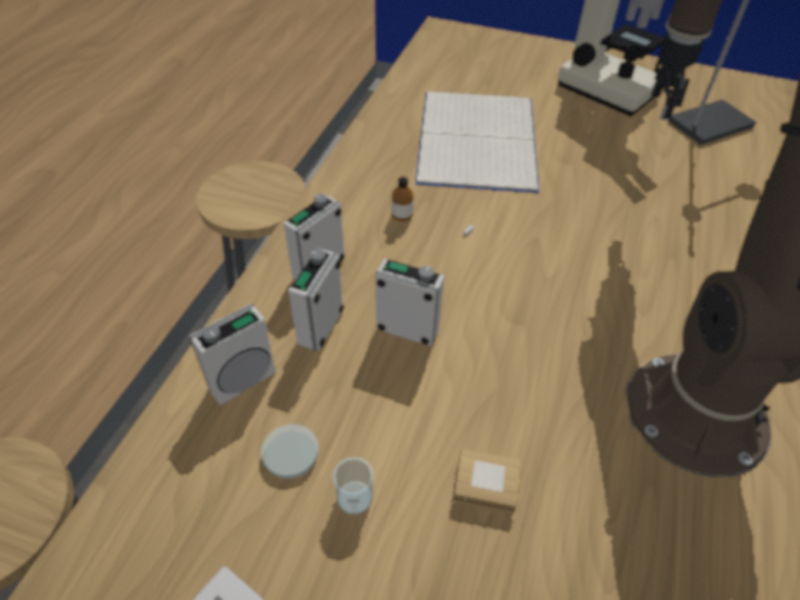

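View pics/top0.png

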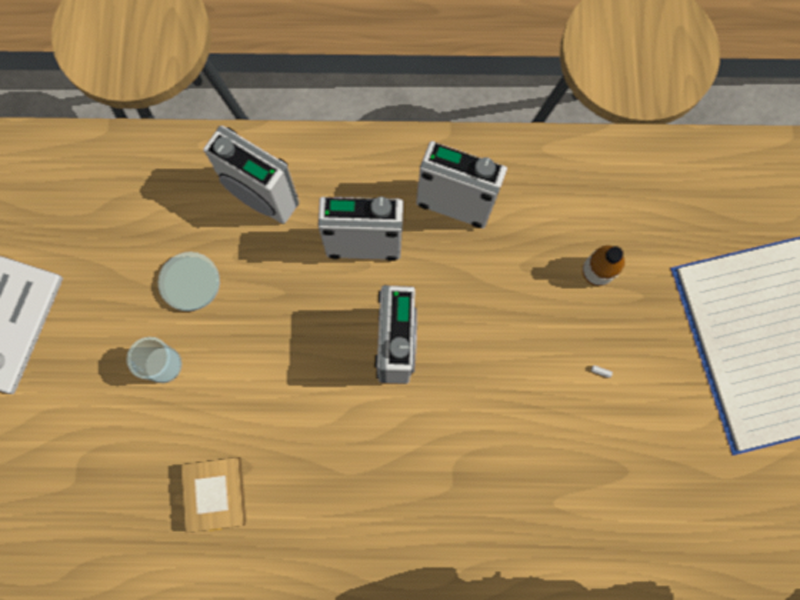

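The top view shows the target stirrer at about (397,335) px, nearest the robot, with its feet towards +y (image left) and its plate towards -y. The beaker base is at about (162,366), the bar at (600,371), the dish at (189,282), the bottle base at (598,277) and the slide box at (210,495). The side view confirms that the feet of the front stirrer face +y.

```bash
cat > h.py <<'E'
from cell import arm,effector,inverse_kinematics,cams,workorder,monitor
import numpy as np,cv2
def K(n):
    p=cams.camera_params(n); f=210/np.tan(np.radians(p["vertical_fov"])/2)
    return p,f
def ray(n,uv,z):
    """pixel (native 560x420) -> world point at height z"""
    p,f=K(n); R=np.array(p["R"]); c=-R.T@p["t"]
    d=R.T@np.array([(uv[0]-p["cx"])/f,(uv[1]-p["cy"])/f,1]); return c+d*(z-c[2])/d[2]
def proj(n,X):
    p,f=K(n); c=(np.atleast_2d(X)@np.array(p["R"]).T)+p["t"]
    return c[:,:2]/c[:,2:]*f+[p["cx"],p["cy"]]
def crop(im,u,v,w,h,s,name):
    cv2.imwrite(f"pics/{name}.png",cv2.resize(im[v:v+h,u:u+w,::-1],None,fx=s,fy=s,interpolation=cv2.INTER_CUBIC))
E
python3 - <<'E'
from h import *
T=lambda u,v,z:print((u,v,z),ray("top",(u*.7,v*.7),z).round(4))
S=lambda u,v,z:print("S",(u,v,z),ray("side",(u*.7,v*.7),z).round(4))
print("stirrer top corners");[T(*a,.16) for a in((386,286),(415,287),(412,361),(383,361),(411,382))]
print("beaker");T(162,366,0);T(152,357,.08);S(354,500,0.0);S(353,474,.08)
print("bar");T(600,371,.005);T(591,369,.005);T(611,374,.005);S(468,230,.005)
print("dish");T(189,282,.02);print("bottle");T(598,277,.0);T(614,254,.105);print("box");T(212,494,.034)
a=np.load("top0.npy");b=np.load("side0.npy")
def up(im,u,v,w,h,s): return cv2.resize(im[v:v+h,u:u+w,::-1],None,fx=s,fy=s,interpolation=cv2.INTER_CUBIC)
A=up(a,80,225,60,60,6.0);B=up(a,255,190,50,90,6);C=up(a,405,250,30,20,6);D=up(b,220,310,60,60,6)
can=np.zeros((600,780,3),np.uint8)
def put(im,x,y): can[y:y+im.shape[0],x:x+im.shape[1]]=im[:600-y,:780-x]
put(B,0,0);put(up(a,80,225,60,50,6),310,0);put(up(b,225,312,50,50,6),310,300);put(C,610,300)
cv2.imwrite("pics/m0.png",can)
E
```

```text
stirrer top corners
(386, 286, 0.16) [0.6203 0.0136 0.16  ]
(415, 287, 0.16) [ 0.6193 -0.0272  0.16  ]
(412, 361, 0.16) [ 0.5143 -0.0234  0.16  ]
(383, 361, 0.16) [0.5139 0.0166 0.16  ]
(411, 382, 0.16) [ 0.4853 -0.0221  0.16  ]
beaker
(162, 366, 0) [0.5256 0.3685 0.    ]
(152, 357, 0.08) [0.5281 0.3603 0.08  ]
S (354, 500, 0.0) [0.5275 0.3715 0.    ]
S (353, 474, 0.08) [0.5285 0.365  0.08  ]
bar
(600, 371, 0.005) [ 0.5237 -0.3244  0.005 ]
(591, 369, 0.005) [ 0.5267 -0.3104  0.005 ]
(611, 374, 0.005) [ 0.5191 -0.3415  0.005 ]
S (468, 230, 0.005) [ 0.5247 -0.3233  0.005 ]
dish
(189, 282, 0.02) [0.6582 0.3291 0.02  ]
bottle
(598, 277, 0.0) [ 0.6781 -0.3298  0.    ]
(614, 254, 0.105) [ 0.6864 -0.3262  0.105 ]
box
(212, 494, 0.034) [0.33   0.2701 0.034 ]
```

View pics/m0.png

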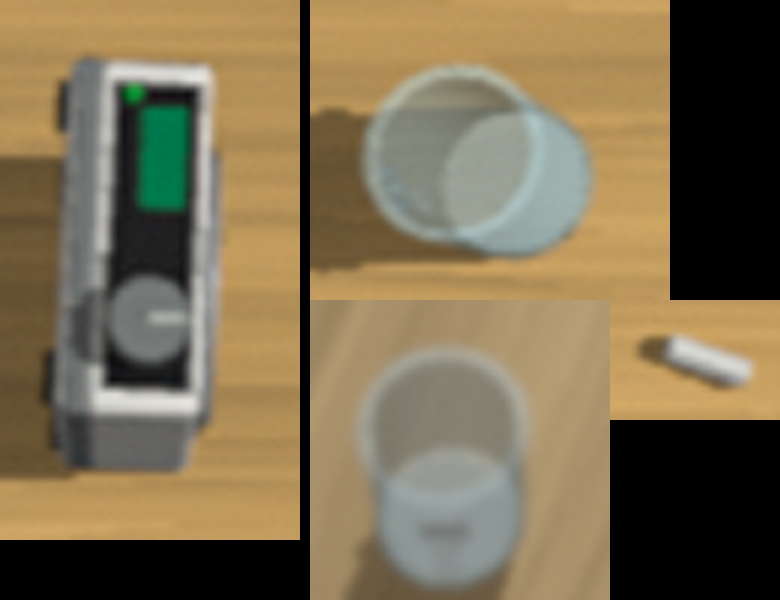

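Run:
```python
from h import *
B=lambda x,y:ray("top",(x/6+255,y/6+190),.16)[:2]
c=[B(85,57),B(213,65),B(193,415),B(60,410)]
for q in c: print(q.round(4))
w=(c[0]+c[1]-c[2]-c[3]); w/=np.linalg.norm(w); n=np.array([-w[1],w[0]])  # n ~ +y
m=sum(c)/4; print("mid",m.round(4),"push",n.round(3))
A=lambda x,y,z:ray("top",((x-310)/6+80,y/6+225),z).round(4)
print("beaker",A(453,153,.08),A(516,183,0),"side lip",ray("side",(247.2,334.5),.08).round(4))
C=lambda x,y:ray("top",((x-610)/6+405,(y-300)/6+250),.006)[:2]
e=C(670,349),C(748,370); print("bar",C(708,360).round(4),np.arctan2(*(e[1]-e[0])[::-1]))
yaw=np.arctan2(n[1],n[0]); rot=[np.pi,0,yaw]
P=lambda d,z:[*(m+n*d),z]
for y in(yaw,yaw-np.pi): print(y,inverse_kinematics(P(-.11,.25),[np.pi,0,y]),inverse_kinematics(P(.06,.138),[np.pi,0,y]))
```

```text
[0.6218 0.0157]
[ 0.6194 -0.0272]
[ 0.5015 -0.021 ]
[0.5027 0.0226]
mid [ 0.5613 -0.0025] push [0.055 0.998]
beaker [0.5267 0.3657 0.08  ] [0.5272 0.3665 0.    ] side lip [0.5259 0.3709 0.08  ]
bar [ 0.5229 -0.3271] -1.8292798371551497
1.5157099293424068 [ 0.52272165  0.38742105 -0.57169376  1.65615766  0.2244389   1.16417536
 -0.1596454 ] [ 0.26462779  0.52452015 -0.65051681  1.78697449  0.37972071  0.9583064
 -0.59846922]
-1.6258827242473863 [-0.6602208   0.51626747  1.16174601  1.74941695 -0.50414312  1.2156468
 -2.55898755] [ 0.50306549  0.67975136 -1.06612404  1.76854637  0.66419683  1.10312044
  2.29707633]
```

Run:
```python
from h import *
m=np.array([.5613,-.0025]);n=np.array([.055,.998]);rot=[np.pi,0,1.5157]
P=lambda d,z:[*(m+n*d),z]
effector.grip(0.0)
arm.move_ptp(P(-.10,.25),rot)
arm.move_straight(P(-.09,.138),vel=.2)
arm.move_straight(P(-.045,.138),vel=.1)
hit=0
for d in np.arange(-.04,.0651,.005):
    arm.move_straight(P(d,.138),vel=.06); f=monitor.get_contact_force(); print(round(d,3),np.round(f,1))
    hit|=abs(f[1])>.7
    if hit and d>.0 and abs(f[1])<.3: break
arm.move_straight(P(-.02,.25),vel=.3)
arm.sleep(.2)
print(monitor.get_time())
for k in("top","side"): np.save(k+"1.npy",cams.camera(k))
a=np.load("top1.npy");b=np.load("side1.npy")
can=np.zeros((600,780,3),np.uint8)
up=lambda im,u,v,w,h,s: cv2.resize(im[v:v+h,u:u+w,::-1],None,fx=s,fy=s,interpolation=cv2.INTER_CUBIC)
can[:300,:750]=up(a,70,200,250,100,3);can[300:,:]=up(b,160,190,195,75,4)[:,:780]
cv2.imwrite("pics/m1.png",can)
```

```text
-0.04 [0.1 0.1 0.3]
-0.035 [-0.1  0.2 -0.2]
-0.03 [ 0.6 -1.7  0.2]
-0.025 [ 1.1 -0.9 -0.5]
-0.02 [-0.5 -0.5 -0.1]
-0.015 [-0.1 -0.8 -0.1]
-0.01 [ 1.  -1.2  1.1]
-0.005 [ 0.3 -0.1 -0.5]
-0.0 [ 0.3 -0.1 -0.4]
0.005 [-0.2 -0.7 -1. ]
0.01 [-0.2 -0.3 -0.9]
0.015 [ 0.8 -0.6 -0.3]
0.02 [-0.8 -0.5 -0.5]
0.025 [-0.2  0.   0.4]
8.6333
```

View pics/m1.png

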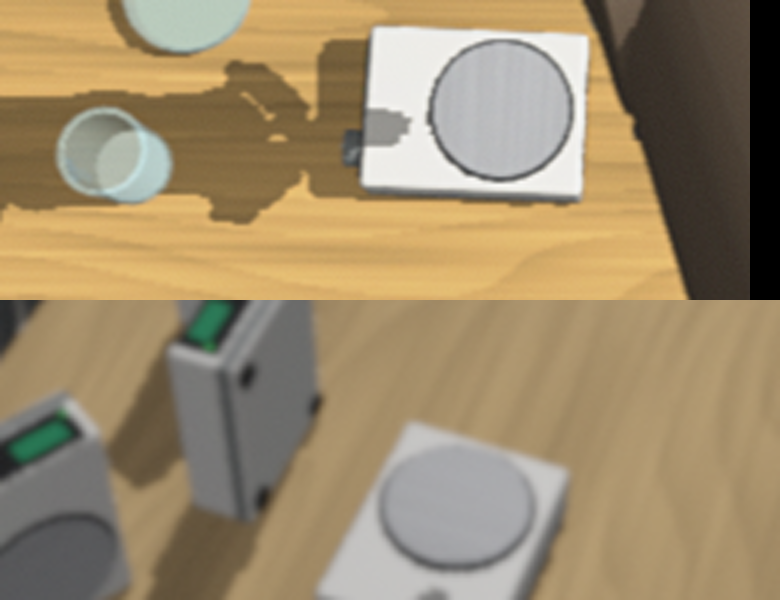

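The stirrer is on its feet with the plate up. The plate centre is at native px (237.0,236.7) in the top view and (274.3,241.8) in the side view, and the dish and beaker haven't moved. Next I'll pick up and place the beaker.

Run:
```python
from h import *
pt=ray("top",(237,236.7),.058);ps=ray("side",(274.25,241.75),.058);print(pt.round(4),ps.round(4))
pl=((pt+ps)/2)[:2]
b=np.array([.5267,.368]);rot=[np.pi,0,0]
print(inverse_kinematics([*b,.15],rot),inverse_kinematics([*pl,.08],rot))
effector.grip(.085)
arm.move_ptp([*b,.17],rot)
arm.move_straight([*b,.022],vel=.15)
effector.grip(.05,25); w=monitor.get_gripper_width();print("w",w,monitor.get_grasp_force())
assert .055<w<.066
arm.move_straight([*b,.15],vel=.12)
print("held",monitor.get_gripper_width(),monitor.get_grasp_force())
arm.move_straight([*pl,.15],vel=.2)
arm.move_straight([*pl,.088],vel=.12)
arm.sleep(.2);f0=np.array(monitor.get_contact_force())
for z in np.arange(.085,.0769,-.001):
    arm.move_straight([*pl,z],vel=.03); f=np.array(monitor.get_contact_force())-f0; print(round(z,4),f.round(1))
    if f[2]>4: break
np.save("z.npy",z)
print(monitor.get_time())
a=cams.camera("top");s=cams.camera("side")
can=np.zeros((600,800,3),np.uint8)
up=lambda im,u,v,w,h,s: cv2.resize(im[v:v+h,u:u+w,::-1],None,fx=s,fy=s,interpolation=cv2.INTER_CUBIC)
can[:,:400]=up(a,190,180,100,150,4);can[:,400:]=up(s,225,160,100,150,4)
cv2.imwrite("pics/m2.png",can)
```

```text
[0.563  0.0856 0.058 ] [0.5629 0.0921 0.058 ]
[-0.48476309  0.55826054 -0.31555602  1.60175894  0.1950338   1.01269943
 -2.42992649] [-0.07628011  0.52990606 -0.24255714  1.8566457   0.17428904  0.77553328
 -1.98248371]
w 0.06028900866047134 26.097906846553087
held 0.060124846572827434 26.947681959718466
0.085 [1.5 1.  0.1]
0.084 [ 1.1 -0.1 -0.3]
0.083 [ 1.   0.3 -0. ]
0.082 [1.1 0.2 1.1]
0.081 [0.9 0.  3.3]
0.08 [-2.5 -0.3 14.4]
17.975
```

View pics/m2.png

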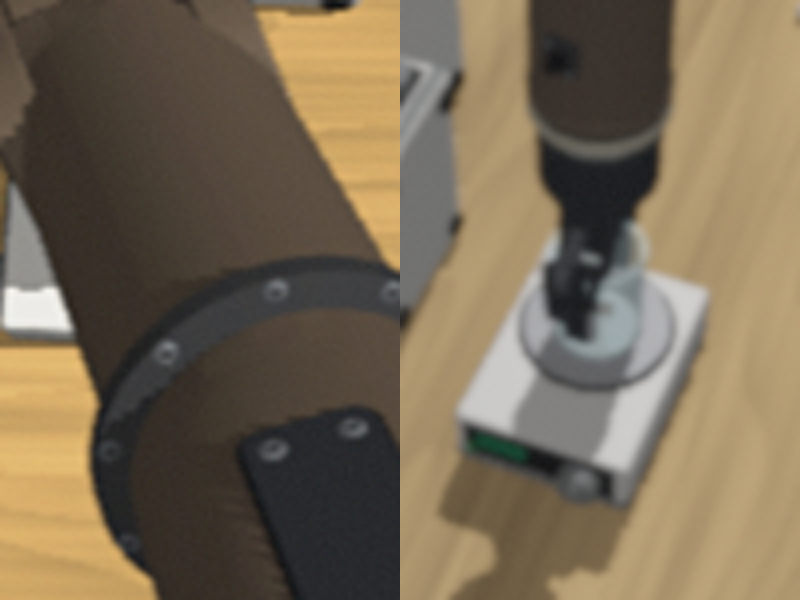

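The side view shows the beaker upright on the plate and held close to its middle, with plate margin all around. I'll release it, pick up the bar, then check from above while the arm is away.

Run:
```python
from h import *
z=float(np.load("z.npy")); p=np.array(monitor.get_position())
arm.move_straight([p[0],p[1],z+.001],vel=.03)
effector.grip(.085)
arm.move_straight([p[0],p[1],.20],vel=.15)
b=np.array([.5235,-.3255])
for y in (1.312,-1.829):
    r=inverse_kinematics([*b,.10],[np.pi,0,y]); print(y,None if r is None else np.round(r,2))
    if r is not None: break
rot=[np.pi,0,y]
arm.move_ptp([*b,.15],rot)
effector.grip(.04)
arm.move_straight([*b,.004],vel=.12)
effector.grip(.0,25);print("w",monitor.get_gripper_width(),monitor.get_grasp_force())
arm.move_straight([*b,.15],vel=.15)
print("held",monitor.get_gripper_width(),monitor.get_grasp_force(),monitor.get_time())
a=cams.camera("top");s=cams.camera("side")
np.save("top2.npy",a);np.save("side2.npy",s)
can=np.zeros((600,800,3),np.uint8)
up=lambda im,u,v,w,h,s: cv2.resize(im[v:v+h,u:u+w,::-1],None,fx=s,fy=s,interpolation=cv2.INTER_CUBIC)
can[:300,:400]=up(a,185,200,100,75,4);can[:300,400:]=up(s,225,205,100,75,4);can[300:,:400]=up(s,290,90,100,75,4)
cv2.imwrite("pics/m3.png",can)
```

```text
1.312 [ 0.79  0.6  -0.47  1.71  0.33  0.91 -0.08]
w 0.008689909072063956 26.931450627744198
held 0.008752819587065976 26.30868550390005 24.6917
```

View pics/m3.png

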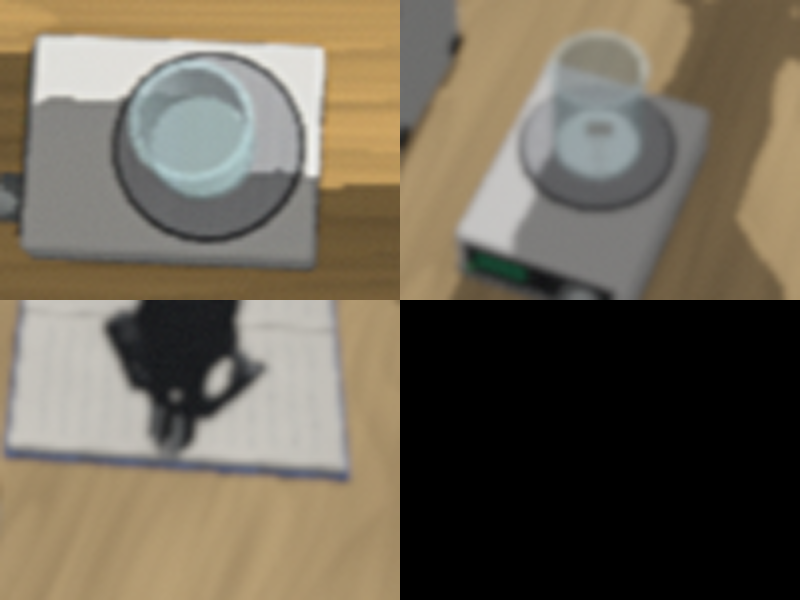

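Run:
```python
from h import *
lt=ray("top",(232.75,232.5),.138);ls=ray("side",(275,205+70/4),.138)
bs=ray("side",((598-400)/4+225,205+143/4),.06);pt=ray("top",(185+208/4,200+147/4),.058);ps=ray("side",(225+197/4,205+147/4),.058)
for k in(lt,ls,bs,pt,ps):print(k.round(4))
```

```text
[0.5576 0.0889 0.138 ]
[0.5615 0.0919 0.138 ]
[0.5629 0.0902 0.06  ]
[0.5629 0.0856 0.058 ]
[0.5629 0.0921 0.058 ]
```

The bar is in the gripper (the width reads 8.7 mm under load). The beaker stands upright near the middle of the plate, with its lip at native px (233,232) in the top view. Averaged over the two views it is about 2–3 mm off-centre, which is good enough. Next I'll insert the bar.

Run:
```python
from h import *
c=np.array([.5605,.0895])
arm.move_straight([.5235,-.3255,.22],vel=.2)
arm.move_ptp([*c,.22],[np.pi,0,1.312])
arm.sleep(.2);f0=np.array(monitor.get_contact_force())
print("held",monitor.get_gripper_width(),monitor.get_grasp_force())
arm.move_straight([*c,.15],vel=.12)
for z in np.arange(.144,.113,-.006):
    arm.move_straight([*c,z],vel=.05);f=np.array(monitor.get_contact_force())-f0;print(round(z,3),f.round(1))
    if np.linalg.norm(f)>5: break
effector.grip(.017);arm.sleep(.3);print(monitor.get_gripper_width())
arm.move_straight([*c,.24],vel=.1)
arm.move_straight([.45,-.30,.30],vel=.3)
arm.sleep(.3);print(monitor.get_time())
a=cams.camera("top");s=cams.camera("side")
can=np.zeros((600,800,3),np.uint8)
up=lambda im,u,v,w,h,s: cv2.resize(im[v:v+h,u:u+w,::-1],None,fx=s,fy=s,interpolation=cv2.INTER_CUBIC)
can[:300,:400]=up(a,185,200,100,75,4);can[:300,400:]=up(s,225,205,100,75,4)
can[300:,:400]=cv2.resize(a[:,:,::-1],(400,300));can[300:,400:]=cv2.resize(s[:,:,::-1],(400,300))
cv2.imwrite("pics/m4.png",can)
```

```text
held 0.009027413672151255 26.30943238735199
0.144 [ 0.3 -0.5  0.6]
0.138 [-0.4 -0.8 -0.1]
0.132 [ 0.3 -0.1  0.7]
0.126 [-0.   0.7 -0.3]
0.12 [ 0.7 -0.1 -1.7]
0.114 [ 0.3 -0.1 -0.4]
0.017284762345865342
33.1417
```

View pics/m4.png

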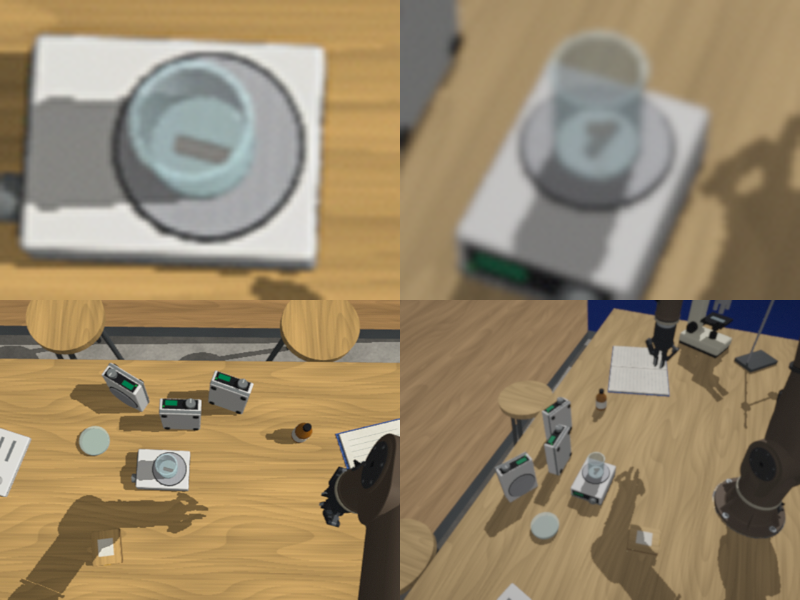

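The bar lies on the beaker floor (top-left panel, about (201,149)). The beaker is upright on the plate and only a few mm off-centre. The dish, bottle and box haven't moved, and the arm is clear, so I'm handing in.

```bash
python3 -c "
from cell import workorder;print(workorder.close_job())"
```

```text
the job is handed in; nothing more can be done
None
```

The job is handed in at about 33 s of the 67 s allowed: the stirrer is on its feet with the plate up, the beaker stands upright within about 5 mm of the plate's middle with the stir bar inside, and the Petri dish, stain bottle and slide box were left where they were.

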